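# Tip the read head out of its foam and lay it window-down on the gel reader

## Task

Take the read head with the single round window out of its tight foam cutout: grip it by the two side studs and raise that end first while its far end still rests in the cutout. Then turn it over and lay it down under control, window down and flat, in the middle of the reader's glass plate, and let go; do not let it drop or topple onto the glass. Leave the other head, with the long slit window, in its foam.

Things in the scene. Friction and masses are not known exactly. Their poses are not given: they have to be found in the camera images.
- head: Head to move: aluminium block 92 (x) by 40 (y) by 28 (z) mm, 0.15-0.3 kg; origin at its centre. +z face, up at first: round dark window 27 mm wide; -z face: black panel. On both long sides, 26 mm to -x and 6 mm to -z of the centre, a flat round steel stud, 16 mm wide, 6 mm out (52 mm across both, along y). The studs swivel: held by them, the block swings freely and hangs, +x end down, 72 mm away.
- head_far (a point): Same head and axes: mid lower edge of its far end (46 mm from the centre to +x, on the face opposite the window), at first on the cutout floor 10 mm above the bench; foam top at 28 mm, 2 mm play at sides and far end. It slides back as the studs rise. Heavier at the window, the hanging head leans 20 degrees: window facing where +x pointed and a little down; go on that way to lay it window down.
- slit_head: The other head, to stay: same block, studs, axes and origin (centre), but one long slit window 52 x 6 mm. Both lie side by side, 115 mm apart (which is which varies), in a fixed grey foam tray 278 x 136 mm, 30 mm high, stud ends towards the robot. A trough 52 mm long (x), 252 mm across, floor 4 mm above the bench, gives open fingers room beside all the studs, 22 mm or more each way in x.
- plate (a point): Centre of the glass top of the reader, a flat grey unit 220 (x) by 160 (y) mm, 20 mm high, fixed to the bench; its pale glass, 180 x 128 mm, is flush with the top, so this point is 20 mm above the bench. x along its length, z up. The head may point any way on it. A loose bottle and a tube rack stand on the bench beyond the tray and the reader.
There are look-alikes about, which are no part of the job. What is shaped like the head but pink or turquoise is not meant.

How it is judged:
By the outcome, as a careful person would: the job done as asked, in the order asked, and still so for the second after the job is handed in, with the robot touching nothing.
It also fails if it takes over 53 s, if anything falls off the work surface, if the arm or the gripper's body presses on something with over 40 N, if the wrist force passes 120 N, or if a joint passes its speed limit or range.

## Robot

A 6-joint arm with a two-finger parallel gripper is mounted at the origin on the work surface. World frame = base frame: x ahead of the robot, y to its left, z up, the work surface at z = 0. Lengths are in m, angles in rad, forces in N, time in s.
With the tool pointing down it reaches from about 0.35 to 0.775 m from the base axis. Payload 5.5 kg.
Tool frame: the origin (TCP) lies between the finger pads; the fingertips stand 19 mm ahead of it and the grasp point (between the pads) is the TCP; z points along the fingers, y is the direction in which the jaws open and shut (so a half turn about z gives the same grasp; the last joint's range is limited). The gripper opens to 85 mm and grips with 20 to 120 N. Pads are 22 mm wide; open, the fingers measure 114 mm over their backs; the gripper's body (76 mm by 85 mm) begins 54 mm behind the grasp point. The pads swing forward as they close: fully open they stand 13 mm farther back than shut.
Start: joints at [1.19, 0.313, 0.046, 1.304, 0, 1.431], TCP at [0.137, 0.558, 0.25] pointing down, gripper open.
Joint ranges: [-2.76, 2.76], [-0.86, 1.69], [-1.03, 1.26], [-2.2, 2.34], [-1.47, 1.5], [-3.14, 3.14]. Speed limits (rad/s): [2.57, 2.57, 3.14, 3.14, 3.14, 3.14].

## Interface

Orientations are given as a unit quaternion [w, x, y, z].
In Python, from workcell import get_state, cams, workorder gives the robot as it stands.
- The arm moves only by the tool play_rows, never from a script. Its argument "series" is text: rows parted by semicolons, each of 7 numbers parted by spaces: the opening in per cent of the stroke, from 0 (shut) to 100 (fully open), then the shift along the tool's x, y, z in cm, then the turn, a rotation vector about the tool's x, y, z in degrees. A call has 1 to 12 rows; each row shifts and turns the commanded pose from where the row before left it, along the tool's axes as they then stand; what a row does not reach is not made up. A row lasts 1/8 s, in which the tool goes at most 62.5 mm and 10.7 degrees, less where a joint would pass 70% of its speed; a pose out of reach is approached as far as the arm can. A call with a gripper value outside its range is refused whole. The fingers move at their own pace and stop on an object; "newtons" is the grip in N (left out, the last holds). Time passes only in rows, so rows that do not move let the fingers close. It gives the time, the measured TCP pose, the force and the opening at its end, in the units of the state.
- get_state(): the state, without advancing time (a new reading comes with each control period).
- cams.read_camera(name): name is "scene" or "top" or "wrist"; returns the picture (420x560x3 uint8, red, green, blue); there is no depth.
- cams.get_calibration(name): a dict with "fx", "fy", "cx", "cy" (pixels), "rvec" (rotation vector, rad) and "tvec" (3), from world to camera coordinates, as OpenCV has them. Camera axes: x right, y down, z forward; pixel columns grow to the right and rows downward; lengths in m; the calibration is good to about 2 mm. A picture is of the moment at which its call begins: read the wrist's pose just before it. get_calibration takes no time and is no camera call; for the wrist camera it gives the pose at the moment of the call.
- workorder.hand_in(): hands the job in, once; it reports no verdict.
The state is a dict: "clock": time; "joint_pos": joint angles; "qvel": joint speeds; "tau": joint torques, N m; "tcp_pos": TCP position; "orientation": TCP orientation; "wrist_force": force on the tool from outside, world axes, zero at the start; "ft_torque": the same for the moment, N m; "finger_gap": finger opening in m.
Only numpy, scipy, OpenCV 4.12 (cv2) and the standard library are available. Lean on these libraries where they do the work, as an engineer would, in place of code of your own. Each camera call takes 0.05 s, during which the arm holds its last target.

## Working session

There is one attempt and no reset: what is moved stays moved. The work goes in short steps, Python scripts to look and compute and a tool call to move; the robot and the scene stay as the last step left them, time stands still between calls to the robot, and variables do not carry over. Pictures are saved under pics/ and viewed, and the job is handed in when it is done.

Besides the shell and the picture viewer there is one more tool, called as a command line: name --argument value ..., lists and objects as JSON in quotes. play_rows: Moves the arm, as the interface text tells. Its arguments: {"type":"object","properties":{"series":{"type":"string"},"newtons":{"type":"number"}},"required":["series"]}

```bash
mkdir -p pics; ls
python3 - <<'E'
from workcell import get_state, cams, workorder
import cv2
for n in ["scene","top"]:
    im=cams.read_camera(n); cv2.imwrite(f"pics/{n}0.png",im[:,:,::-1])
    print(n,cams.get_calibration(n))
print(get_state())
E
```

```text
pics
scene {'fx': 441.71561807016246, 'fy': 441.71561807016246, 'cx': 278.5492068109462, 'cy': 205.87365056269522, 'rvec': array([ 1.4002114 ,  2.22715562, -0.84501861]), 'tvec': array([ 0.17813985, -0.29714973,  1.136     ])}
top {'fx': 520.4583839952542, 'fy': 520.4583839952542, 'cx': 274.3146052516059, 'cy': 205.2913109614219, 'rvec': array([ 2.1791127 , -2.14258638,  0.14929071]), 'tvec': array([0.03298408, 0.47845472, 1.09837012])}
{'clock': 0.1, 'joint_pos': array([1.19037285e+00, 3.13950229e-01, 4.51369001e-02, 1.30360689e+00,
       4.35254139e-06, 1.43122164e+00]), 'qvel': array([-0.00110837, -0.00143376,  0.0010799 ,  0.002044  ,  0.00156136,
       -0.00074517]), 'tau': array([ 4.45591097e-03, -4.81724775e+01,  2.99243385e+01,  1.27370082e-02,
       -4.81340237e-05, -8.28892070e-06]), 'tcp_pos': array([0.13699494, 0.55802425, 0.24950195]), 'orientation': array([-2.10838327e-04,  1.20133498e-01,  9.92757414e-01, -7.84098682e-04]), 'wrist_force': array([-0.70088716,  0.20409795, -0.25241004]), 'ft_torque': array([-0.02385023, -0.0122697 , -0.02985398]), 'finger_gap': 0.0855412875658489}
```

View pics/scene0.png

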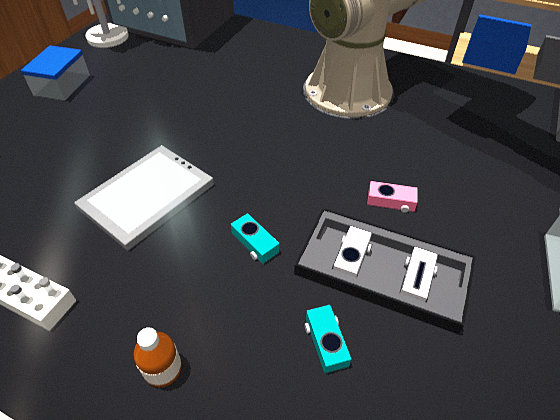

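View pics/top0.png

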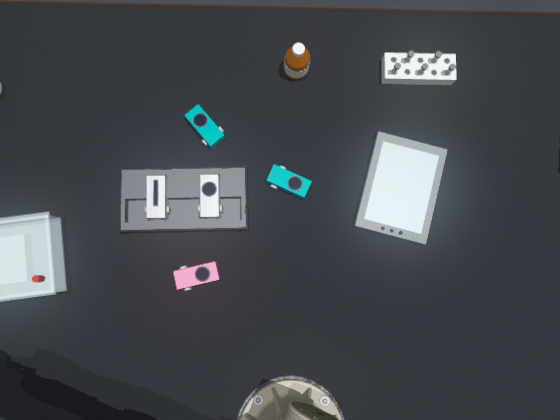

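The top view shows five head-shaped objects. Two are white in the tray, at (156,197) with the slit and (209,195) with the round window. The look-alikes are turquoise at (204,125) and (289,181), and pink at (196,275). The white one with the round window at (209,195) fits the description. I'll measure it and check it in an enlarged crop.

```bash
cat > h.py <<'E'
import numpy as np, cv2
from workcell import get_state, cams, workorder
from scipy.spatial.transform import Rotation as R
def cal(n):
    c=cams.get_calibration(n); K=np.array([[c['fx'],0,c['cx']],[0,c['fy'],c['cy']],[0,0,1]]); return K,c['rvec'],c['tvec']
def ray(c,uv):
    K,r,t=c; M=cv2.Rodrigues(np.array(r))[0]; o=-M.T@t
    d=(M.T@np.linalg.inv(K)@np.array([*uv,1.0])); return o,d/np.linalg.norm(d)
def onz(c,uv,z):
    o,d=ray(c,uv); return o+d*(z-o[2])/d[2]
def proj(c,P):
    K,r,t=c; return cv2.projectPoints(np.array(P,float).reshape(-1,3),np.array(r),np.array(t),K,None)[0].reshape(-1,2)
def tool():
    s=get_state(); q=s['orientation']; return s['tcp_pos'],R.from_quat([q[1],q[2],q[3],q[0]]),s
E
python3 - <<'E'
from h import *
im=cv2.imread('pics/top0.png'); c=cal('top')
hsv=cv2.cvtColor(im,cv2.COLOR_BGR2HSV)
m=((hsv[...,1]<40)&(hsv[...,2]>165)).astype(np.uint8)
cs,_=cv2.findContours(m,cv2.RETR_EXTERNAL,cv2.CHAIN_APPROX_NONE)
for k in cs:
    if cv2.contourArea(k)<150: continue
    (u,v),wh,a=cv2.minAreaRect(k); print((u,v),wh,a,cv2.contourArea(k))
    b=cv2.boxPoints(((u,v),wh,a)); z=.038 if u<300 else .02
    print(np.round([onz(c,p,z) for p in b],4).tolist(), onz(c,(u,v),z))
m2=((hsv[...,2]>95)&(hsv[...,1]<60)).astype(np.uint8)
m2[:, :340]=0; m2[:120]=0; m2[260:]=0
cs,_=cv2.findContours(m2,cv2.RETR_EXTERNAL,cv2.CHAIN_APPROX_NONE)
k=max(cs,key=cv2.contourArea); r=cv2.minAreaRect(k); print('reader',r, onz(c,r[0],.02), [onz(c,p,.02).round(4).tolist() for p in cv2.boxPoints(r)])
cv2.imwrite('pics/crop_top.png',cv2.resize(im[150:245,110:260],None,fx=5,fy=5,interpolation=cv2.INTER_CUBIC))
s=cv2.imread('pics/scene0.png'); cv2.imwrite('pics/crop_s.png',cv2.resize(s[195:335,290:480],None,fx=4,fy=4,interpolation=cv2.INTER_CUBIC))
E
```

```text
(312.6617431640625, 394.3970642089844) (72.2009048461914, 16.120864868164062) 30.963754653930664 575.5
[[0.1042, 0.0281, 0.02], [0.1325, 0.0111, 0.02], [0.0591, -0.1193, 0.02], [0.0312, -0.1019, 0.02]] [ 0.08159434 -0.0457282   0.02      ]
(29.39655303955078, 255.75863647460938) (84.4572525024414, 65.93812561035156) 85.2363510131836 4894.0
[[0.4423, 0.6408, 0.038], [0.4565, 0.5021, 0.038], [0.2793, 0.4754, 0.038], [0.2659, 0.6114, 0.038]] [0.36008592 0.55736544 0.038     ]
(154.5, 196.0) (42.0, 19.0) 90.0 759.5
[[0.5379, 0.3219, 0.038], [0.5387, 0.2809, 0.038], [0.4474, 0.277, 0.038], [0.4467, 0.3175, 0.038]] [0.49242855 0.29930571 0.038     ]
(207.5, 195.0) (42.0, 21.0) 90.0 767.5
[[0.5422, 0.2097, 0.038], [0.543, 0.1643, 0.038], [0.4515, 0.1615, 0.038], [0.4508, 0.2065, 0.038]] [0.49664348 0.18550121 0.038     ]
(401.7647399902344, 187.44117736816406) (72.51814270019531, 97.01425170898438) 14.03624439239502 6770.0
[[0.4373, -0.1354, 0.02], [0.6492, -0.1888, 0.02], [0.612, -0.3455, 0.02], [0.4016, -0.2886, 0.02]] [ 0.52375785 -0.23931622  0.02      ]
(420.0, 66.0) (26.0, 72.0) 90.0 1548.5
[[0.8334, -0.2033, 0.02], [0.8369, -0.3681, 0.02], [0.7751, -0.3664, 0.02], [0.7717, -0.2027, 0.02]] [ 0.80418529 -0.28507031  0.02      ]
reader ((401.8916931152344, 187.29461669921875), (75.83798217773438, 98.8267593383789), 14.470293045043945) [ 0.52409021 -0.23960178  0.02      ] [[0.4374, -0.131, 0.02], [0.6529, -0.1869, 0.02], [0.6127, -0.3505, 0.02], [0.3988, -0.2909, 0.02]]
```

View pics/crop_top.png

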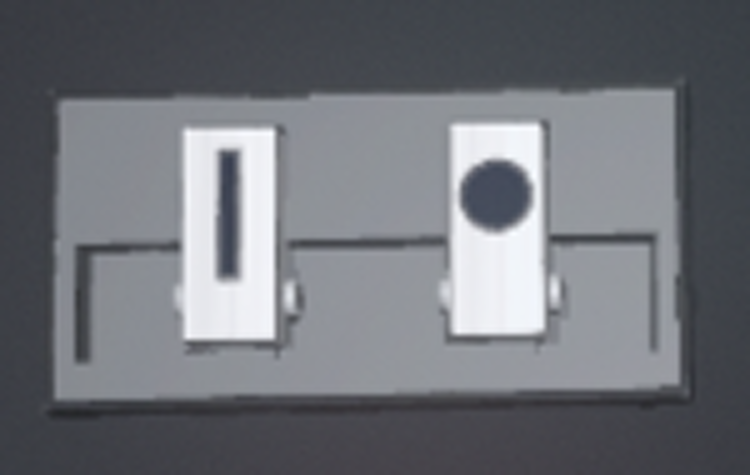

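View pics/crop_s.png

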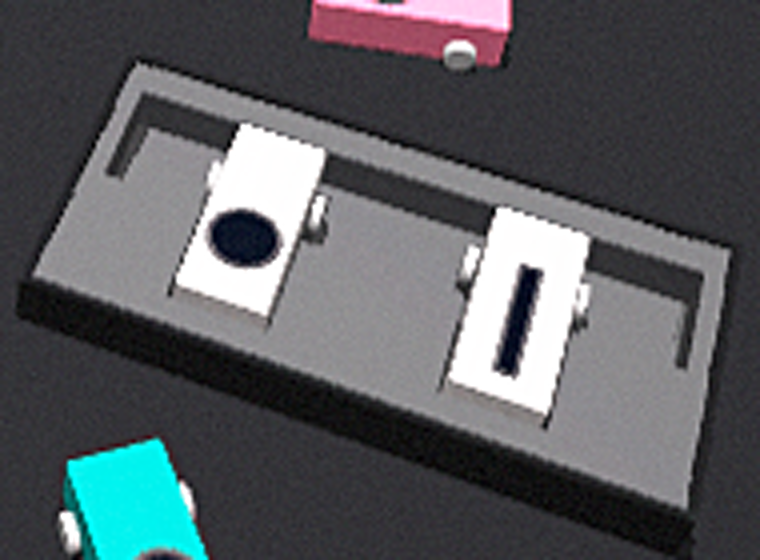

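The crops confirm it: the round-window head is at crop (496,195), which is top px (209,195), with its studs at crop (447,295) and (555,293) towards the robot. The slit head is the one at crop (229,215). I'll move above the studs and refine the position with the wrist camera.

play_rows --series "100 -4.13 -2.86 0 0 0 0;100 -4.13 -2.86 0 0 0 0;100 -4.13 -2.86 0 0 0 0;100 -4.13 -2.86 0 0 0 0;100 -4.13 -2.86 0 0 0 0;100 -4.13 -2.86 0 0 0 0;100 -4.13 -2.86 0 0 0 0;100 -4.13 -2.86 0 0 0 0;100 -4.13 -2.86 0 0 0 0;100 -4.13 -2.86 0 0 0 0;100 0 0 0 0 0 -8;100 0 0 0 0 0 -8" --newtons 60

```text
clock: 1.6
tcp_pos: [0.4703, 0.1812, 0.2497]
orientation: [-0.001, -0.02, 1.0, -0.0]
wrist_force: [-0.7, -0.8, -0.3]
finger_gap: 0.0848
```

Run:
```python
from h import *
p,Rt,s=tool(); print(p,Rt.as_matrix().round(3),s['qvel'].round(3),s['joint_pos'].round(2))
c=cal('wrist'); im=cams.read_camera('wrist')[:,:,::-1]; cv2.imwrite('pics/w1.png',im)
np.savez('w1.npz',K=c[0],r=c[1],t=c[2])
print(proj(c,[[.47,.18,.018],[.47,.18,.038]]))
```

```text
[0.47026493 0.18122227 0.24966086] [[-0.999 -0.041 -0.001]
 [-0.041  0.999 -0.   ]
 [ 0.001 -0.    -1.   ]] [ 1.800e-02 -8.000e-03 -4.000e-03 -1.000e-03  1.000e-03 -1.107e+00] [ 0.21  0.18 -0.13  1.26  0.    0.17]
[[274.94306526 185.16739988]
 [274.89705564 188.71342551]]
```

View pics/w1.png

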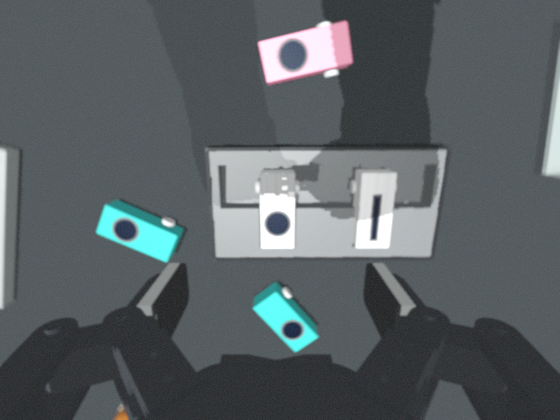

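The wrist view shows the round-window head at (277,210), with studs near (258,187) and (298,187). The fingers straddle it. The last joint was still moving in that frame, so I'll descend a bit and measure at rest.

play_rows --series "100 0 0 4 0 0 0;100 0 0 4 0 0 0;100 0 0 0 0 0 0;100 0 0 0 0 0 0"

```text
clock: 2.15
tcp_pos: [0.4705, 0.1824, 0.1714]
orientation: [0.0, -0.019, 1.0, 0.0]
wrist_force: [0.6, -0.4, 0.6]
finger_gap: 0.0852
```

Run:
```python
from h import *
p,Rt,s=tool(); print(p,Rt.as_matrix().round(4),s['qvel'].round(3))
c=cal('wrist'); im=cams.read_camera('wrist')[:,:,::-1].copy(); cv2.imwrite('pics/w2.png',im)
np.savez('w2.npz',K=c[0],r=c[1],t=c[2])
q=proj(c,[[.47,.18,.018],[.497,.183,.038],[.5,.2,.03]]).astype(int);print(q)
x0,y0=q[1]-[95,75]; x0=max(x0,0);y0=max(y0,0); print(x0,y0)
cv2.imwrite('pics/w2c.png',cv2.resize(im[y0:y0+150,x0:x0+200],None,fx=4,fy=4,interpolation=cv2.INTER_CUBIC))
```

```text
[0.4704951  0.18241701 0.17141742] [[-9.993e-01 -3.790e-02  9.000e-04]
 [-3.790e-02  9.993e-01  3.000e-04]
 [-9.000e-04  2.000e-04 -1.000e+00]] [-0.    -0.015  0.02  -0.005 -0.002 -0.002]
[[273 201]
 [275 235]
 [293 235]]
180 160
```

View pics/w2c.png

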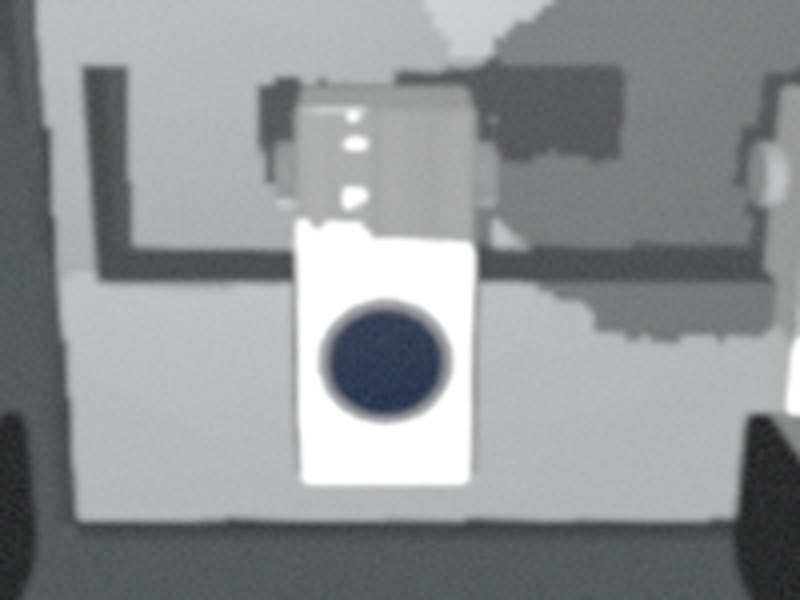

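View pics/w2.png

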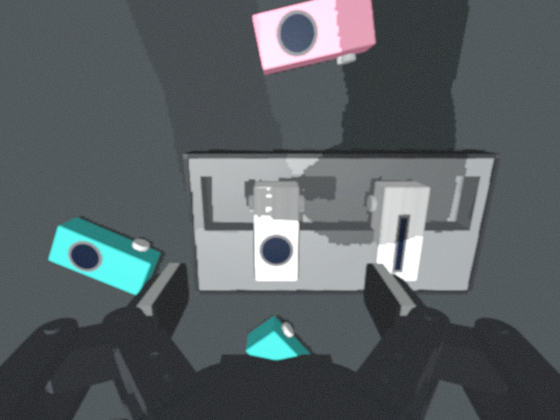

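Run:
```python
from h import *
d=np.load('w2.npz'); c=(d['K'],d['r'],d['t']); print('cam',ray(c,(280,210))[0])
f=lambda X,Y:(180+(X+.5)/4-.5,160+(Y+.5)/4-.5)
P={k:onz(c,f(*v),z) for k,v,z in [('nl',(297,107),.038),('nr',(473,107),.038),('fl',(301,484),.038),('fr',(470,484),.038),('win',(386,360),.038),('studL',(285,172),.022),('studR',(487,172),.022)]}
for k in P: print(k,P[k].round(4))
ct=(P['nl']+P['nr']+P['fl']+P['fr'])/4; ax=(P['fl']+P['fr']-P['nl']-P['nr'])/2
print(ct,ax,np.degrees(np.arctan2(ax[1],ax[0])), np.degrees(np.arctan2(*(P['nl']-P['nr'])[1::-1]))) 
a=np.arctan2(ax[1],ax[0]); print('stud', ct-0.026*np.array([np.cos(a),np.sin(a),0]))
ctop=cal('top'); e=lambda X,Y:(110+(X+.5)/5-.5,150+(Y+.5)/5-.5)
# from top: head corners and tray edges
Q=[onz(ctop,e(*v),.038) for v in [(450,334),(546,334),(448,122),(545,122)]]
print('top centre',np.mean(Q,0)); 
T=[onz(ctop,e(*v),.030) for v in [(58,98),(677,90),(683,388),(55,402)]]
print('tray',np.array(T).round(4).tolist()); 
for i in range(4):
  v=T[(i+1)%4]-T[i]; print(np.linalg.norm(v),np.degrees(np.arctan2(v[1],v[0])))
```

```text
cam [0.3966972  0.17930398 0.29514463]
nl [0.4521 0.1624 0.038 ]
nr [0.4506 0.2008 0.038 ]
fl [0.5446 0.165  0.038 ]
fr [0.543  0.2056 0.038 ]
win [0.5114 0.1842 0.038 ]
studL [0.4713 0.1588 0.022 ]
studR [0.4694 0.2064 0.022 ]
[0.49755938 0.18345222 0.038     ] [0.09245382 0.00370858 0.        ] 2.297063979903902 -87.78702282021342
stud [0.47158027 0.18241013 0.038     ]
top centre [0.49650771 0.18215657 0.038     ]
tray [[0.5513, 0.3761, 0.03], [0.5598, 0.1065, 0.03], [0.4292, 0.1009, 0.03], [0.4185, 0.3704, 0.03]]
0.2697538575635944 -88.18192873936053
0.13077090632007746 -177.53459878348247
0.2696686364555537 92.26480309341298
0.13287441504565772 2.4954377437034263
```

The pose is settled: the stud axis is at about (0.471, 0.182) with yaw 2.2°, and the tool already matches to within 1 mm. I'll descend and grip.

play_rows --series "100 0 0 4 0 0 0;100 0 0 4 0 0 0;100 0 0 3 0 0 0;100 0 0 1.5 0 0 0;100 0 0 1.2 0 0 0;100 0 0 0.7 0 0 0;100 0 0 0 0 0 0;100 0 0 0 0 0 0" --newtons 50

```text
clock: 3.2
tcp_pos: [0.4706, 0.1824, 0.027]
orientation: [0.001, -0.019, 1.0, 0.0]
wrist_force: [-0.3, 0.1, 0.1]
finger_gap: 0.0852
```

Run:
```python
from h import *
p,Rt,s=tool(); print(p,s['wrist_force'],s['qvel'].round(3))
im=cams.read_camera('wrist')[:,:,::-1]; im2=cams.read_camera('scene')[:,:,::-1]
cv2.imwrite('pics/w3.png',np.vstack([cv2.resize(im,(560,300)),cv2.resize(im2[195:335,270:490],(471,300))]) if 0 else im); cv2.imwrite('pics/s3.png',cv2.resize(im2[150:340,270:490],None,fx=3,fy=3))
```

```text
[0.47062396 0.18236373 0.02695984] [-0.31255117  0.08703827  0.07088055] [-0.001 -0.002 -0.001 -0.001  0.001 -0.001]
```

View pics/w3.png

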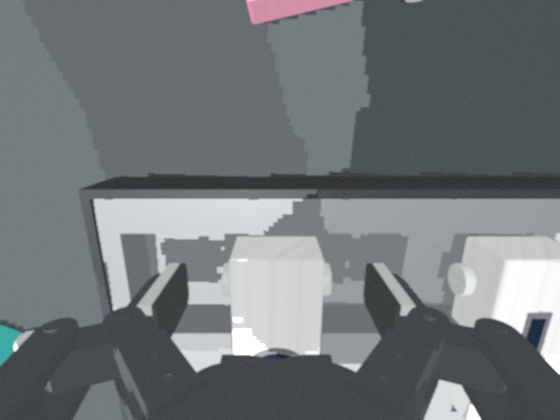

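View pics/s3.png

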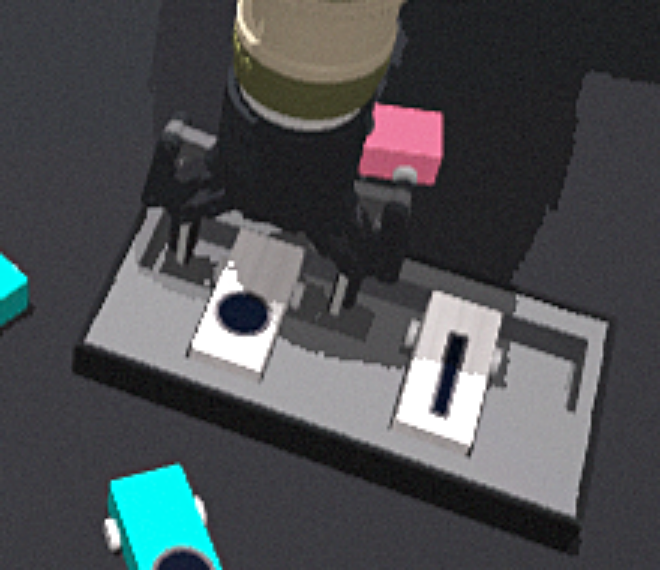

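Both fingers stand open in the trough either side of the head. The studs at (227,278) and (326,278) are centred between the pads at (186) and (365). Closing now.

play_rows --series "30 0 0 0 0 0 0;30 0 0 0 0 0 0;30 0 0 0 0 0 0;30 0 0 0 0 0 0;30 0 0 0 0 0 0;30 0 0 0 0 0 0;30 0 0 0 0 0 0;30 0 0 0 0 0 0" --newtons 60

```text
clock: 4.3
tcp_pos: [0.4702, 0.1823, 0.0269]
orientation: [0.0, -0.019, 1.0, 0.0]
wrist_force: [-1.1, -1.2, 4.5]
finger_gap: 0.0503
```

Run:
```python
from h import *
p,Rt,s=tool(); print(p,s['wrist_force'],s['ft_torque'],s['finger_gap'])
im=cams.read_camera('wrist')[:,:,::-1]
cv2.imwrite('pics/w4.png', im)
```

```text
[0.47016793 0.1823016  0.02692325] [-1.13475934 -1.21368519  4.51506687] [0.00889101 0.23935743 0.09220561] 0.050305489092139354
```

View pics/w4.png

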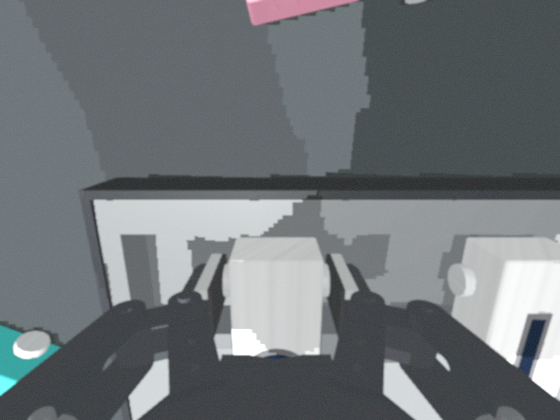

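The studs are gripped, with a 50 mm gap. I'll raise that end slowly, straight up.

play_rows --series "30 0 0 -0.3 0 0 0;30 0 0 -0.4 0 0 0;30 0 0 -0.4 0 0 0;30 0 0 -0.4 0 0 0;30 0 0 -0.4 0 0 0;30 0 0 -0.4 0 0 0;30 0 0 -0.4 0 0 0;30 0 0 -0.3 0 0 0;30 0 0 0 0 0 0"

```text
clock: 5.48
tcp_pos: [0.47, 0.1823, 0.0565]
orientation: [0.0, -0.019, 1.0, 0.0]
wrist_force: [-0.3, 0.6, -0.9]
finger_gap: 0.0504
```

Run:
```python
from h import *
p,Rt,s=tool(); print(p,s['wrist_force'],s['ft_torque'],s['finger_gap'])
im2=cams.read_camera('scene')[:,:,::-1]
cv2.imwrite('pics/s5.png',cv2.resize(im2[150:340,270:490],None,fx=3,fy=3))
```

```text
[0.47002078 0.18225044 0.05654427] [-0.30313931  0.63654769 -0.94785937] [-0.01109741 -0.0195288  -0.03442094] 0.05037079811690057
```

View pics/s5.png

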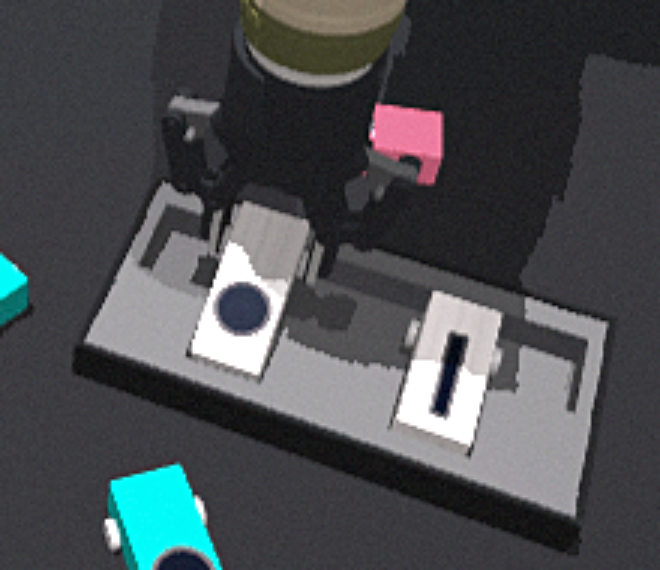

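The stud end has risen, the far end is still in the cutout, and the forces are small. Continuing.

play_rows --series "30 0 0 -0.4 0 0 0;30 0 0 -0.4 0 0 0;30 0 0 -0.4 0 0 0;30 0 0 -0.4 0 0 0;30 0 0 -0.4 0 0 0;30 0 0 -0.4 0 0 0;30 0 0 -0.3 0 0 0;30 0 0 -0.3 0 0 0;30 0 0 0 0 0 0"

```text
clock: 6.65
tcp_pos: [0.4702, 0.1823, 0.0867]
orientation: [0.0, -0.019, 1.0, 0.0]
wrist_force: [-0.7, -0.6, 1.7]
finger_gap: 0.0506
```

Run:
```python
from h import *
p,Rt,s=tool(); print(p,s['wrist_force'],s['ft_torque'],s['finger_gap'])
im2=cams.read_camera('scene')[:,:,::-1]
cv2.imwrite('pics/s6.png',cv2.resize(im2[150:340,270:490],None,fx=3,fy=3))
```

```text
[0.47017633 0.18225053 0.08666284] [-0.7002363  -0.58742185  1.72788202] [-0.07564554  0.09394297 -0.00588902] 0.050603053331952405
```

View pics/s6.png

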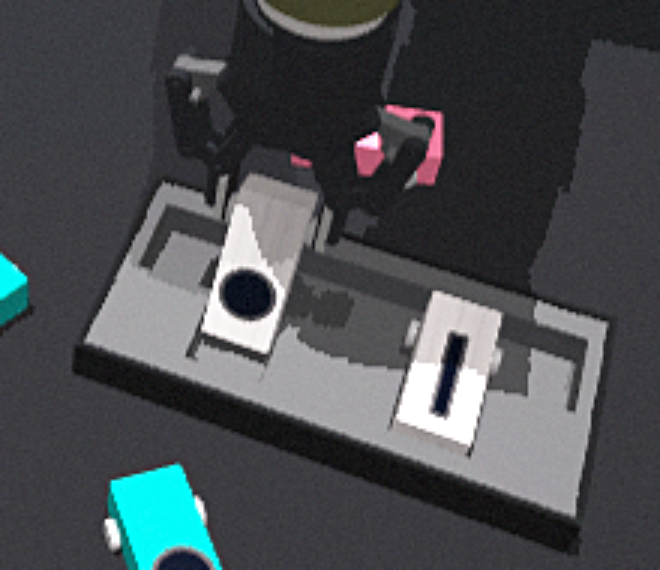

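The far end slides back as expected, and the head is now steep. Continuing until it hangs free.

play_rows --series "30 0 0 -0.3 0 0 0;30 0 0 -0.3 0 0 0;30 0 0 -0.3 0 0 0;30 0 0 -0.3 0 0 0;30 0 0 -0.3 0 0 0;30 0 0 -0.3 0 0 0;30 0 0 -0.3 0 0 0;30 0 0 -0.3 0 0 0;30 0 0 -0.5 0 0 0;30 0 0 -1.0 0 0 0;30 0 0 -1.2 0 0 0;30 0 0 0 0 0 0"

```text
clock: 8.2
tcp_pos: [0.4711, 0.1824, 0.1388]
orientation: [0.001, -0.019, 1.0, 0.0]
wrist_force: [-0.1, 0.5, -1.3]
finger_gap: 0.0499
```

Run:
```python
from h import *
p,Rt,s=tool(); print(p,s['wrist_force'],s['ft_torque'],s['finger_gap'])
im2=cams.read_camera('scene')[:,:,::-1]
cv2.imwrite('pics/s7.png',cv2.resize(im2[110:340,250:490],None,fx=2.5,fy=2.5))
```

```text
[0.47111808 0.1824481  0.1388442 ] [-0.12878333  0.53987233 -1.27896726] [-0.0270211  -0.00719081  0.02073743] 0.04988682122436403
```

View pics/s7.png

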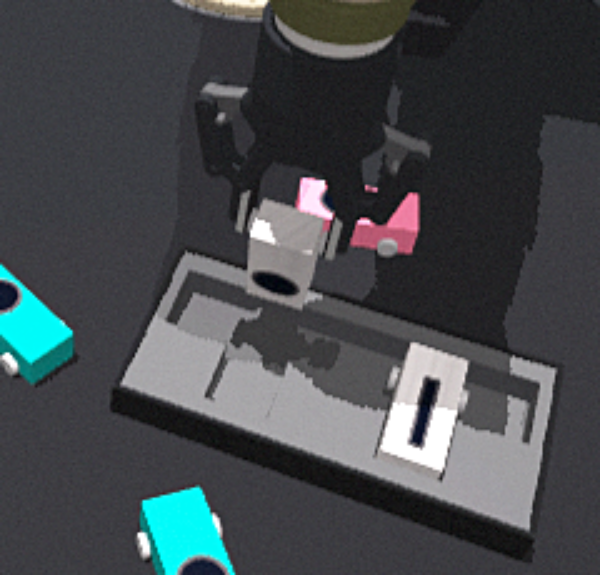

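The head hangs free, with its window (270,285) facing away from the robot and slightly down. The slit head is undisturbed. I'll lift and carry it to the reader.

play_rows --series "30 0 0 -1.5 0 0 0;30 0 0 -2 0 0 0;30 0 -1.5 -1.5 0 0 0;30 0 -3 0 0 0 0;30 0 -4.5 0 0 0 0;30 0 -5 0 0 0 0;30 0 -5 0 0 0 0;30 0 -5 0 0 0 0;30 0 -5 0 0 0 0;30 0 -4.5 0 0 0 0;30 0 -4 0 0 0 0;30 0 -2.5 0 0 0 0"

```text
clock: 9.75
tcp_pos: [0.4847, -0.2204, 0.1877]
orientation: [0.0, -0.018, 1.0, -0.0]
wrist_force: [0.5, -0.1, -1.7]
finger_gap: 0.0498
```

play_rows --series "30 0 -1.1 0 0 0 3;30 0 0 0 0 0 5;30 0 0 0 0 0 5;30 0 0 0 0 0 3.8;30 0 0 0 0 0 0;30 0 0 0 0 0 0;30 0 0 0 0 0 0;30 0 0 0 0 0 0"

```text
clock: 10.75
tcp_pos: [0.4858, -0.2284, 0.1873]
orientation: [0.0, 0.127, 0.992, 0.0]
wrist_force: [-0.4, -0.4, -2.0]
finger_gap: 0.0503
```

Run:
```python
from h import *
p,Rt,s=tool(); print(p,Rt.as_matrix().round(4),s['wrist_force'],s['ft_torque'],s['finger_gap'])
c=cal('wrist'); 
for n in ['wrist','scene','top']: cv2.imwrite(f'pics/{n}8.png',cams.read_camera(n)[:,:,::-1])
np.savez('w8.npz',K=c[0],r=c[1],t=c[2])
```

```text
[ 0.48581451 -0.22841134  0.18729501] [[-9.678e-01  2.518e-01  0.000e+00]
 [ 2.518e-01  9.678e-01  1.000e-04]
 [-0.000e+00  1.000e-04 -1.000e+00]] [-0.37614562 -0.43071067 -1.99245642] [ 0.04194097  0.01635679 -0.00341765] 0.05027847031366327
```

View pics/wrist8.png

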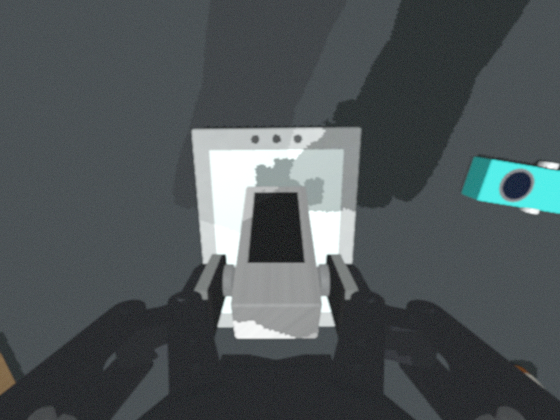

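View pics/scene8.png

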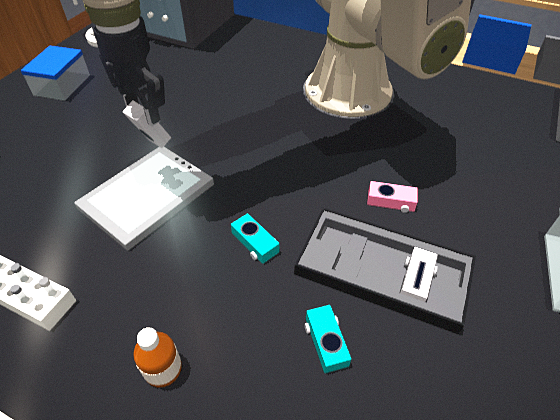

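The head hangs over the reader, aligned with it, black panel towards the robot. The reader's near corners are at wrist px (193,130) and (361,128). I'll cross-check the plate centre.

Run:
```python
from h import *
d=np.load('w8.npz'); c=(d['K'],d['r'],d['t'])
a,b=onz(c,(193,129),.02),onz(c,(361,128),.02); y=(a-b)/np.linalg.norm(a-b); y=y if y[1]>0 else -y
x=np.array([y[1],-y[0],0]); print(a,b,np.linalg.norm(a-b),np.degrees(np.arctan2(x[1],x[0])),'centre',(a+b)/2+.11*x)
s=cv2.imread('pics/scene0.png'); g=cv2.cvtColor(s,cv2.COLOR_BGR2GRAY); m=(g>100).astype(np.uint8); m[:140]=0;m[250:]=0;m[:,220:]=0;m[:,:72]=0
cs,_=cv2.findContours(m,cv2.RETR_EXTERNAL,cv2.CHAIN_APPROX_NONE);k=max(cs,key=cv2.contourArea);print(cv2.boundingRect(k))
cc=cal('scene'); q=cv2.minAreaRect(np.array([onz(cc,p,.02)[:2] for p in k[:,0]],np.float32)); print(q)
```

```text
[ 0.4016269  -0.28695489  0.02      ] [ 0.44023477 -0.13444804  0.02      ] 0.15731785262866158 -14.206250288385665 centre [ 0.52756688 -0.23769691  0.02      ]
(74, 145, 139, 100)
((0.5325109362602234, -0.21402966976165771), (0.21239130198955536, 0.22135429084300995), 76.00076293945312)
```

The plate centre is about (0.5255, -0.239) by wrist and top. The scene contour was spoiled by glare and the unit's side, so I'm ignoring it. The start position is right, so I'll lower to just above the glass.

play_rows --series "30 0 0 1 0 0 0;30 0 0 1.5 0 0 0;30 0 0 1.5 0 0 0;30 0 0 1.5 0 0 0;30 0 0 1 0 0 0;30 0 0 0.8 0 0 0;30 0 0 0.4 0 0 0;30 0 0 0 0 0 0;30 0 0 0 0 0 0;30 0 0 0 0 0 0"

```text
clock: 12.15
tcp_pos: [0.4861, -0.2287, 0.1108]
orientation: [0.0, 0.127, 0.992, -0.0]
wrist_force: [0.2, -0.4, -2.6]
finger_gap: 0.0503
```

Run:
```python
from h import *
p,Rt,s=tool(); print(p,s['wrist_force'],s['ft_torque'],s['finger_gap'])
im=cams.read_camera('scene')[:,:,::-1]
cv2.imwrite('pics/s9.png',cv2.resize(im[90:250,60:240],None,fx=4,fy=4,interpolation=cv2.INTER_CUBIC))
```

```text
[ 0.48614069 -0.22867354  0.11075044] [ 0.16874489 -0.43958601 -2.59154049] [-0.00543783 -0.00154145 -0.02832527] 0.05029328546962285
```

View pics/s9.png

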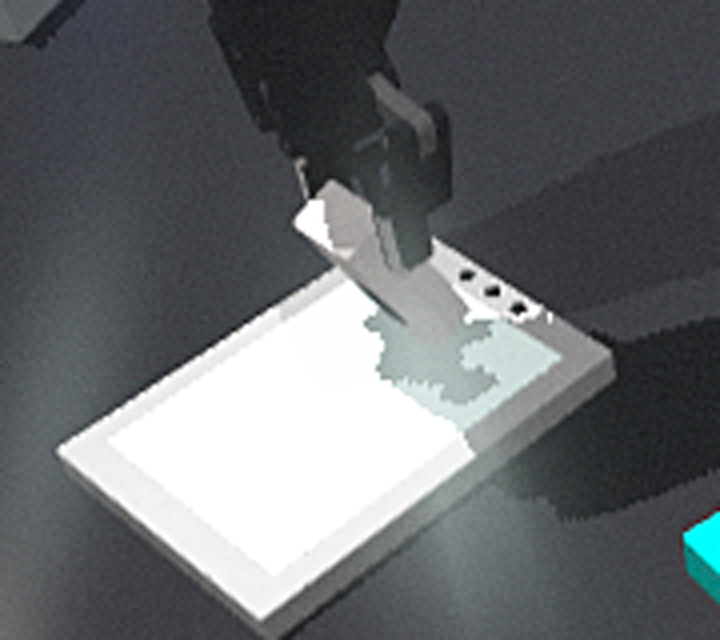

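The head hangs just above the glass, leaning the right way. I'll lower it to touch, then roll it over along the arc.

play_rows --series "30 0 0 0.3 0 0 0;30 0 0 0.3 0 0 0;30 0 0 0.3 0 0 0;30 -0.3 0 0.05 0 0 0;30 -0.3 0 0.05 0 0 0;30 -0.3 0 0.05 0 0 0;30 -0.3 0 0.05 0 0 0;30 -0.3 0 0.1 0 0 0;30 -0.3 0 0.1 0 0 0;30 -0.3 0 0.1 0 0 0;30 -0.3 0 0.1 0 0 0;30 0 0 0 0 0 0"

```text
clock: 13.7
tcp_pos: [0.5097, -0.2348, 0.0954]
orientation: [0.0, 0.127, 0.992, -0.0]
wrist_force: [3.4, -0.4, 5.2]
finger_gap: 0.0502
```

Run:
```python
from h import *
p,Rt,s=tool(); print(p,s['wrist_force'],s['ft_torque'],s['finger_gap'])
im=cams.read_camera('scene')[:,:,::-1]
a=cv2.resize(im[90:250,60:240],None,fx=2,fy=2,interpolation=cv2.INTER_CUBIC)
w=cams.read_camera('wrist')[:,:,::-1]; w=cv2.resize(w,(427,320))
cv2.imwrite('pics/s10.png',np.hstack([a,w]))
```

```text
[ 0.50969058 -0.23478919  0.09536671] [ 3.4211456  -0.36615129  5.17899942] [-0.00224816 -0.75462104 -0.024209  ] 0.050240135509633556
```

View pics/s10.png

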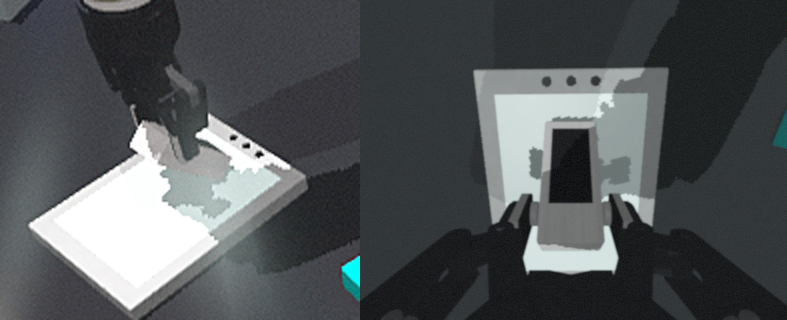

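The edge is in contact and rolling the right way, pressing about 8 N. I'll ease off by moving forward first, then carry on along the arc.

play_rows --series "30 -0.25 0 0 0 0 0;30 -0.25 0 0 0 0 0;30 -0.25 0 0.1 0 0 0;30 -0.25 0 0.15 0 0 0;30 -0.25 0 0.2 0 0 0;30 -0.25 0 0.2 0 0 0;30 -0.25 0 0.2 0 0 0;30 -0.25 0 0.2 0 0 0;30 -0.25 0 0.2 0 0 0;30 0 0 0 0 0 0"

```text
clock: 15.05
tcp_pos: [0.531, -0.2402, 0.0826]
orientation: [0.0, 0.127, 0.992, 0.0]
wrist_force: [0.2, 0.2, -0.8]
finger_gap: 0.0502
```

Run:
```python
from h import *
p,Rt,s=tool(); print(p,s['wrist_force'],s['ft_torque'],s['finger_gap'])
im=cams.read_camera('scene')[:,:,::-1]
a=cv2.resize(im[90:250,60:240],None,fx=2,fy=2,interpolation=cv2.INTER_CUBIC)
w=cams.read_camera('wrist')[:,:,::-1]; w=cv2.resize(w,(427,320))
cv2.imwrite('pics/s11.png',np.hstack([a,w]))
```

```text
[ 0.53102548 -0.24024424  0.08261338] [ 0.2262317   0.24222171 -0.76161574] [ 0.00569702  0.01562482 -0.00023052] 0.050168022345980515
```

View pics/s11.png

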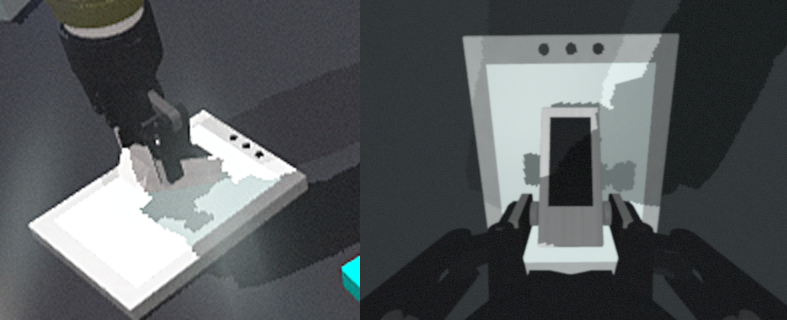

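The force is down to normal and the position is on the arc at roughly 150°. Continuing down to a few mm above flat.

play_rows --series "30 -0.21 0 0.25 0 0 0;30 -0.21 0 0.25 0 0 0;30 -0.21 0 0.25 0 0 0;30 -0.21 0 0.25 0 0 0;30 -0.17 0 0.28 0 0 0;30 -0.17 0 0.28 0 0 0;30 -0.17 0 0.28 0 0 0;30 -0.16 0 0.28 0 0 0;30 -0.13 0 0.3 0 0 0;30 -0.13 0 0.3 0 0 0;30 -0.1 0 0.2 0 0 0;30 0 0 0 0 0 0"

```text
clock: 16.65
tcp_pos: [0.5488, -0.2448, 0.0533]
orientation: [-0.0, 0.127, 0.992, 0.0]
wrist_force: [-0.5, -0.4, -0.8]
finger_gap: 0.0505
```

Run:
```python
from h import *
p,Rt,s=tool(); print(p,s['wrist_force'],s['ft_torque'],s['finger_gap'])
im=cams.read_camera('scene')[:,:,::-1]
a=cv2.resize(im[90:250,60:240],None,fx=2,fy=2,interpolation=cv2.INTER_CUBIC)
w=cams.read_camera('wrist')[:,:,::-1]; w=cv2.resize(w,(427,320))
cv2.imwrite('pics/s12.png',np.hstack([a,w]))
```

```text
[ 0.54884743 -0.24481443  0.05332558] [-0.50369691 -0.43367898 -0.77987477] [ 0.04244042  0.05160735 -0.01785189] 0.05046021630143718
```

View pics/s12.png

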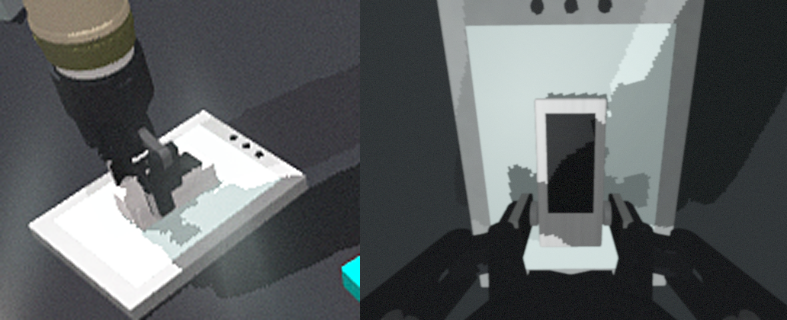

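It's nearly flat. I'll creep the last millimetres while watching the force.

play_rows --series "30 -0.06 0 0.1 0 0 0;30 -0.04 0 0.1 0 0 0;30 0 0 0.1 0 0 0;30 0 0 0 0 0 0;30 0 0 0 0 0 0"

```text
clock: 17.38
tcp_pos: [0.55, -0.2452, 0.0506]
orientation: [0.0, 0.127, 0.992, 0.0]
wrist_force: [-0.2, -0.2, -2.3]
finger_gap: 0.0499
```

play_rows --series "30 0 0 0.1 0 0 0;30 0 0 0 0 0 0;30 0 0 0 0 0 0"

```text
clock: 17.75
tcp_pos: [0.5499, -0.2452, 0.0496]
orientation: [0.0, 0.127, 0.992, 0.0]
wrist_force: [-0.1, -0.2, -1.2]
finger_gap: 0.0503
```

play_rows --series "30 0 0 0.1 0 0 0;30 0 0 0 0 0 0;30 0 0 0 0 0 0"

```text
clock: 18.12
tcp_pos: [0.55, -0.2452, 0.049]
orientation: [0.0, 0.127, 0.992, -0.0]
wrist_force: [-0.6, 0.2, 4.1]
finger_gap: 0.0501
```

Run:
```python
from h import *
p,Rt,s=tool(); print(p,s['wrist_force'],s['ft_torque'],s['finger_gap'])
im=cams.read_camera('wrist')[:,:,::-1]; cv2.imwrite('pics/w13.png',im)
im=cams.read_camera('scene')[:,:,::-1]
cv2.imwrite('pics/s13.png',cv2.resize(im[140:220,90:200],None,fx=6,fy=6,interpolation=cv2.INTER_CUBIC))
```

```text
[ 0.54998881 -0.24522198  0.0489886 ] [-0.58095892  0.2206817   4.08385421] [0.20138712 0.22216164 0.03773461] 0.05014919277439911
```

View pics/s13.png

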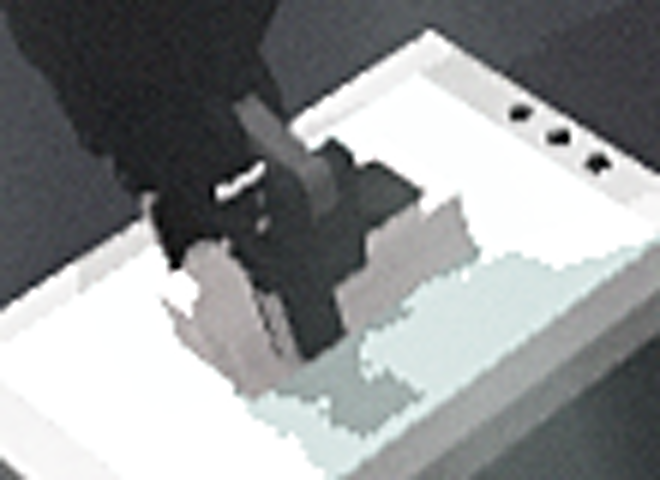

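The force stepped up by about 5 N at the expected height of z = 0.049, so the head is flat on the glass. Releasing and backing off.

play_rows --series "70 0 0 0 0 0 0;85 0 0 0 0 0 0;100 0 0 0 0 0 0;100 0 0 0 0 0 0;100 0 0 0 0 0 0;100 0 0 0 0 0 0"

```text
clock: 18.98
tcp_pos: [0.5499, -0.2452, 0.0486]
orientation: [0.0, 0.127, 0.992, 0.0]
wrist_force: [-0.6, -0.3, -0.3]
finger_gap: 0.0852
```

play_rows --series "100 0 0 -1 0 0 0;100 0 0 -2 0 0 0;100 0 0 -4 0 0 0;100 0 0 -4 0 0 0;100 3 0 -4 0 0 0;100 5 0 0 0 0 0;100 5 0 0 0 0 0;100 0 0 0 0 0 0;100 0 0 0 0 0 0"

```text
clock: 20.1
tcp_pos: [0.4248, -0.213, 0.1997]
orientation: [0.001, 0.127, 0.992, -0.001]
wrist_force: [-0.1, 0.4, -0.9]
finger_gap: 0.0854
```

Run:
```python
from h import *
p,Rt,s=tool(); print(p,s['wrist_force'],s['finger_gap'],s['qvel'].round(2))
c=cal('wrist')
for n in ['wrist','scene','top']: cv2.imwrite(f'pics/{n}14.png',cams.read_camera(n)[:,:,::-1])
np.savez('w14.npz',K=c[0],r=c[1],t=c[2])
a=cv2.imread('pics/wrist14.png');b=cv2.imread('pics/scene14.png')
cv2.imwrite('pics/s14.png',cv2.resize(b[130:340,60:490],None,fx=1.8,fy=1.8))
```

```text
[ 0.42477833 -0.21295272  0.19965063] [-0.09558201  0.43830494 -0.87626434] 0.08539500179666908 [ 0.01  0.03  0.03 -0.   -0.   -0.  ]
```

View pics/wrist14.png

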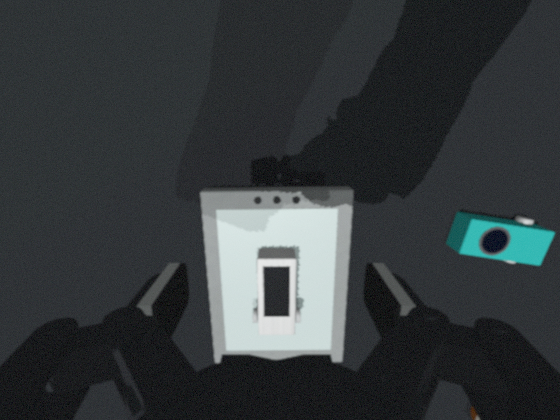

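View pics/s14.png

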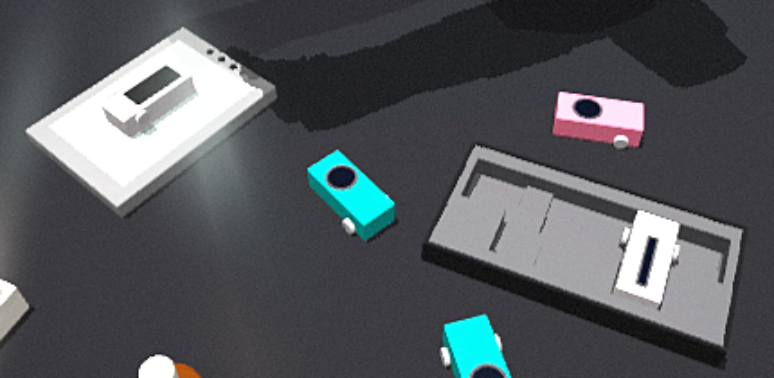

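The head lies flat with its black panel up, in the middle of the glass (wrist px about (277,296), glass 218–337 by 209–351). The slit head is still in the foam. A quick numeric check of the centring follows.

Run:
```python
from h import *
d=np.load('w14.npz'); c=(d['K'],d['r'],d['t'])
H=[onz(c,p,.048) for p in [(258,259),(296,259),(295,333),(259,333)]]
G=[onz(c,p,.02) for p in [(218,209),(337,208),(330,350.5),(226,351)]]
h,g=np.mean(H,0),np.mean(G,0); print(h,g,(h-g)[:2]*1000, [np.linalg.norm(H[i]-H[i-1]).round(4) for i in range(4)],[np.linalg.norm(G[i]-G[i-1]).round(3) for i in range(4)])
im=cv2.imread('pics/top14.png'); cv2.imwrite('pics/t14.png',cv2.resize(im[120:255,345:460],None,fx=4,fy=4))
```

```text
[ 0.52579745 -0.23826476  0.048     ] [ 0.52788475 -0.23782937  0.02      ] [-2.08730364 -0.43538722] [np.float64(0.089), np.float64(0.0383), np.float64(0.089), np.float64(0.0394)] [np.float64(0.182), np.float64(0.125), np.float64(0.183), np.float64(0.128)]
```

View pics/t14.png

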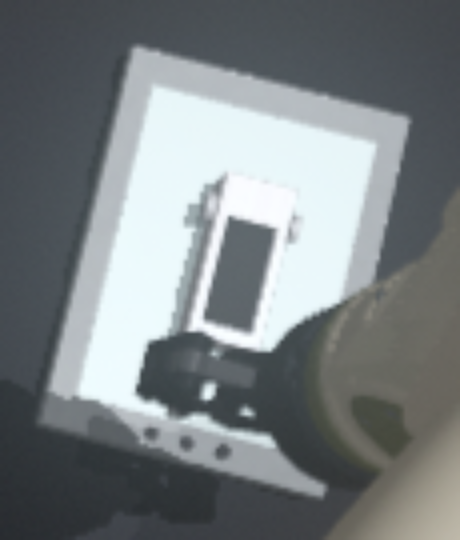

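The top view agrees: the head is flat on the glass and about 2 mm from the centre, the panel is up, and the gripper is clear of it. Handing in.

```bash
python3 -c "
from workcell import workorder; print(workorder.hand_in())"
```

```text
the job is handed in; nothing more can be done
None
```

The round-window head is lying window down and flat on the reader's glass, about 2 mm from its centre, and the job is handed in. I gripped it by its two side studs and raised that end slowly while the far end slid along the cutout. I carried it hanging to the reader, set its far edge on the glass, rolled it over, and opened the fingers once it was flat.

- **Final pictures:** the wrist, scene and top views show the head flat with its black panel up. The gripper is open and clear of it. The slit head is still in its foam, and nothing in view looks knocked over.
- **Forces and time:** the highest wrist force I read was about 6 N. I saw this only at the end of each move, so a brief higher peak would not show. The job finished at about 20 s of the 53 s allowed.
- **Disagreements:** plate-centre readings differed by about 4 mm between the wrist and top cameras, so I aimed between them. The scene camera's estimate was spoiled by glare and I discarded it. Early in the roll the edge stuck and pressed about 8 N on the glass; moving forward before lowering further cleared it.

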